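# Park the ink rollers in their rests

### The arm

A 6-joint arm with a two-finger parallel gripper is mounted at the origin on the work surface. World frame = base frame: x ahead of the robot, y to its left, z up, the work surface at z = 0. Lengths are in mm, angles in degrees, forces in N, time in s.
With the tool pointing down it reaches from about 350 to 850 mm from the base axis. Payload 8.1 kg.
Tool frame: the origin (TCP) lies midway between the tips of the shut fingers; the grasp point (between the pads) lies 19 mm behind it; z points along the fingers, y is the direction in which the jaws open and shut (so a half turn about z gives the same grasp; the last joint's range is limited). The gripper opens to 85 mm and grips with 20 to 120 N. Pads are 22 mm wide; open, the fingers measure 114 mm over their backs; the gripper's body (76 mm by 85 mm) begins 54 mm behind the grasp point. The pads swing forward as they close: fully open they stand 13 mm farther back than shut.
Start: joints at [-78.346, 7.471, 85.268, -0, 87.261, -4.893], TCP at [170.901, -575.15, 231.292] pointing down, gripper open.
Joint ranges: [-169.43, 169.43], [-51.17, 129.36], [1.28, 143.12], [-76.62, 256.62], [0, 156.53], [-152.29, 152.29]. Speed limits (degrees/s): [136.94, 136.94, 159.86, 180, 180, 180].

### API

Orientations are given as [roll, pitch, yaw] about the fixed x, y, z axes, in that order (R = Rz(yaw) Ry(pitch) Rx(roll)).
In Python, from bench import telemetry, snapshot, camera_params, job gives the robot as it stands. The module is installed in compiled form; this text tells all that it offers.
- The arm moves only by the shell command python3 -m jog 'ROWS' [FORCE]. ROWS is JSON, a list that holds one entry, the list of rows, each a list of 7 numbers: the shift along the tool's x, y, z in units of 50 mm (1.0 is 50 mm), then the turn, a rotation vector about the tool's x, y, z in units of 2 pi rad (1.0 is 2 pi rad), then the opening, from 0 (shut) to 1 (fully open). In form: [[[dx, dy, dz, rx, ry, rz, claw], ...]]. A call has 1 to 12 rows; each row shifts and turns the commanded pose from where the row before left it, along the tool's axes as they then stand; what a row does not reach is not made up. A row lasts 1/8 s, in which the tool goes at most 62.5 mm and 10.7 degrees, less where a joint would pass 70% of its speed; a pose out of reach is approached as far as the arm can. A call with a number of a shift or a turn outside -1 to 1 is refused whole. A call with a gripper value outside its range is refused whole. The fingers move at their own pace and stop on an object; FORCE is the grip in N (left out, the last holds). Time passes only in rows, so rows that do not move let the fingers close. It gives the time, the measured TCP pose, the force and the opening at its end, in the units of the state.
- telemetry.sense(): the state, without advancing time (a new reading comes with each control period).
- snapshot(name): name is "scene" or "top" or "wrist"; returns (picture, depth): 384x512x3 uint8, red, green, blue; 384x512 float32, mm along the optical axis (not along the pixel's ray), 0 where there is no reading.
- camera_params(name): a dict with "K" (3x3 intrinsics, pixels), "extrinsics" (4x4, takes a point from camera to world coordinates). Camera axes: x right, y down, z forward; pixel columns grow to the right and rows downward; lengths in mm; the calibration is good to about 2 mm. A picture is of the moment at which its call begins: read the wrist's pose just before it. camera_params takes no time and is no camera call; for the wrist camera it gives the pose at the moment of the call.
- job.hand_in(): hands the job in, once; it reports no verdict.
The state is a dict: "time": time; "joint_pos": joint angles; "qd": joint speeds; "joint_efforts": joint torques, N m; "tool_pos": TCP position; "tcp_rot": TCP orientation; "ft_force": force on the tool from outside, world axes, zero at the start; "wrist_torque": the same for the moment, N m; "finger_gap": finger opening in mm.
Only numpy, scipy, OpenCV 4.12 (cv2) and the standard library are available. Lean on these libraries where they do the work, as an engineer would, in place of code of your own. Each camera call takes 0.05 s, during which the arm holds its last target. There are 200 camera calls.

### The job

Park both hand rollers off the inking slab: bring each one outward into the rest at its own end of the slab, over the lips, so that its bare spindle lies bedded in both V-notches and the rubber hangs clear. Go gently: never push or squeeze a roller with more than two and a half kilos, do not throw or drop it, and leave the tins, bottles and other things on the table where they are.

Things in the scene. Friction and masses are not known exactly. Their poses are not given: they have to be found in the camera images.
- station: inking slab, fixed: wooden base 160 x 530 x 18 mm, pale stone slab 156 x 400 x 6 on it (its top 24 mm over the table), a wooden V-notched rest at each end of its length. Origin: middle of its underside; y along its length to the left rest, x across it (as the rollers' axes must lie), z up. All is grippy (friction about 0.6); an upright finger pushing level jams a roller at the lips.
- rest_left (a point): left rest (+y end, outward +y): where the middle of a bedded roller's axis lies, 75 mm over the table, drum clear of all. Two 12 mm cheeks, 90 mm either side of this point along x, carry the bare spindles. Each has a 90 degree V-notch, bottom 64 mm up; inside it a lip with 45 degree flanks from 55 up to a 4 mm crest 77 mm up, 15 mm before the notch; outside it a horn 95 mm up.
- rest_right (a point): right rest (-y end, outward -y), mirror image of the left, 440 mm from it. A roller on the slab has its axis 69 mm up; its spindles meet the lips 37 mm before this point, and it must rise 16 mm to pass over. Fingers leaned 30 degrees, tips foremost under the drum's belly, raise it with some 10 N. The drum goes between the cheeks (168 mm apart): line it up endways first; it slides at some 5 N.
- roller_left: two-handled ink roller lying on its rubber: black drum 90 mm across, 140 long; at each end a bare steel spindle, 16 mm across and 42 long, then a wooden handle 60 x 28 mm (344 in all). Rigid, 0.5 to 0.8 kg. Origin: its middle, on the axis; x = its axis (y, z turn as it rolls). Rolls at a light touch, square to its axis, and soon stops. On the left (+y) half; belongs in the left rest.
- roller_right: two-handled ink roller lying on its rubber: black drum 90 mm across, 140 long; at each end a bare steel spindle, 16 mm across and 42 long, then a wooden handle 60 x 28 mm (344 in all). Rigid, 0.5 to 0.8 kg. Origin: its middle, on the axis; x = its axis (y, z turn as it rolls). Rolls at a light touch, square to its axis, and soon stops. On the right (-y) half; belongs in the right rest.
- ink_tin_near: low round ink tin with a dark lid, 63 mm across, 40 mm high, standing beside the slab on the robot's side, between the rollers' handles; origin under its middle; leave it alone
- ink_tin_far: the same on the slab's far side; leave it alone
- bottle_standing: white paint bottle with yellow band and black cap, 48 mm across, 155 mm high, standing past the slab's left end; origin under its middle; leave it alone
- bottle_lying: white paint bottle with blue band, 48 mm across, 155 mm long, lying past the slab's right end; origin at its middle on the table; leave it alone
- brush_cup: white cup full of brushes, 76 mm across, 220 mm high with the brushes, to the right; origin under its middle; leave it alone
- lino_block: grey lino block, 150 x 100 x 22 mm, lying to the left; origin under its middle; leave it alone
- ink_knife: flat ink spatula, 219 mm long, lying to the left; origin under its middle; leave it alone
- tub: clear round tub with white lid, 106 mm across, 59 mm high, to the right; origin under its middle; leave it alone

How it is judged:
By the outcome, as a careful person would: the job done as asked, in the order asked, and still so for the second after the job is handed in, with the robot touching nothing.
It also fails if it takes over 72 s, if anything falls off the work surface, if the arm or the gripper's body presses on something with over 40 N, if the wrist force passes 120 N, or if a joint passes its speed limit or range.

## Working session

There is one attempt and no reset: what is moved stays moved. The work goes in short steps, Python scripts to look and compute and a shell command to move; the robot and the scene stay as the last step left them, time stands still between calls to the robot, and variables do not carry over. Pictures are saved under pics/ and viewed, about 8 in all and at most 12, crops included, and the job is handed in when it is done.

```bash
mkdir -p pics; ls; cat > h.py <<'E'
import numpy as np, cv2
from bench import telemetry, snapshot, camera_params, job
def cam(n):
    p=camera_params(n); return np.array(p["K"]),np.array(p["extrinsics"])
def ray(n,u,v,z):
    K,E=cam(n); d=E[:3,:3]@np.linalg.inv(K)@[u,v,1]; o=E[:3,3]; return o+d*(z-o[2])/d[2]
def cloud(n,D):
    K,E=cam(n); v,u=np.mgrid[:D.shape[0],:D.shape[1]]
    P=np.stack([(u-K[0,2])/K[0,0]*D,(v-K[1,2])/K[1,1]*D,D],-1)
    return P@E[:3,:3].T+E[:3,3]
E
python3 - <<'E'
from h import *
s=telemetry.sense(); print(s)
for n in("top","scene"):
    I,D=snapshot(n); cv2.imwrite(f"pics/{n}0.png",I[...,::-1]); np.save(f"{n}0.npy",D); print(n,cam(n))
a=cv2.imread("pics/top0.png"); cv2.imwrite("pics/top0b.png",cv2.resize(a,(800,600)))
E
```

```text
pics
{'time': 0.0, 'joint_pos': array([-7.83456537e+01,  7.51669410e+00,  8.53302954e+01,  4.98573943e-04,
        8.72616660e+01, -4.89059198e+00]), 'qd': array([-0.00601278,  0.11275101,  0.01277168,  0.07055459,  0.08438959,
       -0.11052138]), 'joint_efforts': array([-3.22299915e-03, -5.69402111e+01, -5.00557351e+01, -5.48654443e-04,
        1.46921701e-02, -1.55060195e-05]), 'tool_pos': array([ 170.79611554, -574.59314823,  230.21816552]), 'tcp_rot': array([-1.79891783e+02, -9.75937604e-03,  1.65449048e+01]), 'ft_force': array([-0.90889282, -0.68790205,  0.45163691]), 'wrist_torque': array([0.025698  , 0.03449594, 0.04064359]), 'finger_gap': 85.52852787876395}
top (array([[425.20161585,   0.        , 258.3312918 ],
       [  0.        , 425.20161585, 191.81268683],
       [  0.        ,   0.        ,   1.        ]]), array([[-2.70320403e-02, -9.85909935e-01,  1.65078370e-01,
         2.91804746e+02],
       [-9.99621909e-01,  2.74916179e-02,  4.99395938e-04,
        -3.14757033e+01],
       [-5.03063088e-03, -1.65002456e-01, -9.86280326e-01,
         1.56912528e+03],
       [ 0.00000000e+00,  0.00000000e+00,  0.00000000e+00,
         1.00000000e+00]]))
scene (array([[433.52271518,   0.        , 259.52708406],
       [  0.        , 433.52271518, 191.36131243],
       [  0.        ,   0.        ,   1.        ]]), array([[-5.33015719e-01,  4.55399181e-01, -7.13095946e-01,
         1.55712465e+03],
       [ 8.46069028e-01,  2.94680578e-01, -4.44219041e-01,
         6.15912002e+02],
       [ 7.83853817e-03, -8.40104126e-01, -5.42368523e-01,
         8.44451334e+02],
       [ 0.00000000e+00,  0.00000000e+00,  0.00000000e+00,
         1.00000000e+00]]))
```

View pics/top0b.png

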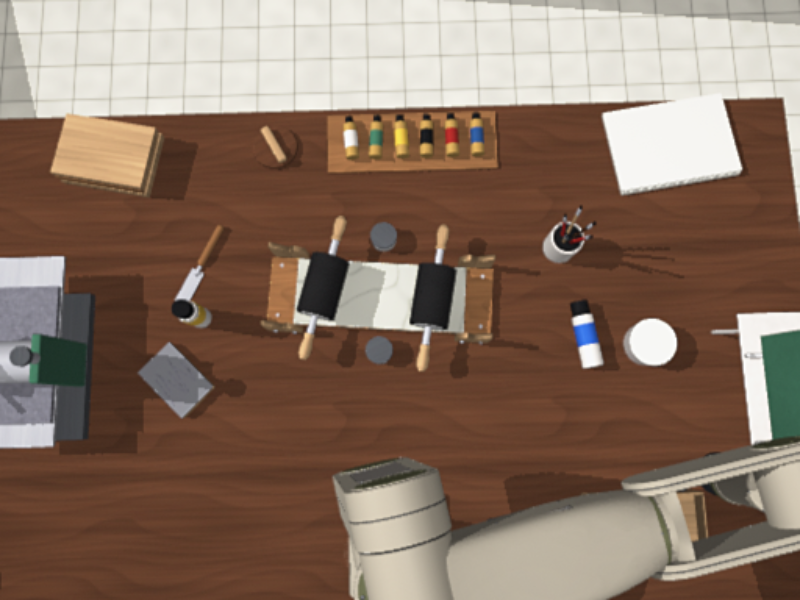

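View pics/scene0.png

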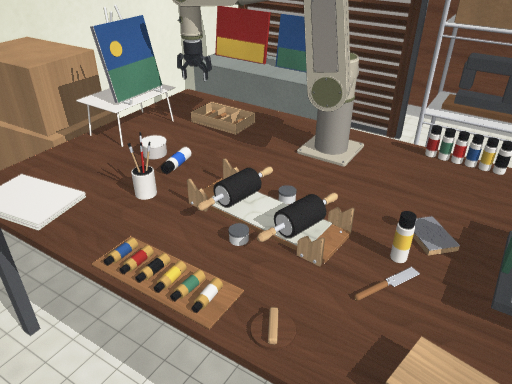

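```bash
python3 - <<'E'
from h import *
D=np.load("top0.npy"); I=cv2.imread("pics/top0.png"); P=cloud("top",D)
x,y,z=P[...,0],P[...,1],P[...,2]
R=(D>0)&(x>330)&(x<780)&(y>-330)&(y<330)
print("table z",np.median(z[R]), "slab z", np.median(z[R&(z>20)&(z<30)]))
m=(R&(z>12)&(z<32)).astype(np.uint8)
m=cv2.morphologyEx(m,cv2.MORPH_OPEN,np.ones((3,3),np.uint8))
n,l,st,_=cv2.connectedComponentsWithStats(m)
print([tuple(s) for s in st if s[4]>40])
# collect comps centred near slab
q=R&(z>12)&(z<32)&(m>0)
r=cv2.minAreaRect(P[q][:,:2].astype(np.float32)); print("rect all",r)
big=np.isin(l,[i for i in range(1,n) if st[i,4]>150])
r=cv2.minAreaRect(P[big][:,:2].astype(np.float32)); print("rect big",r)
dark=(I.max(2)<75)
for nm,s in(("L",y>-0),("R",y<0)):
    pass
t=R&(z>95)&dark
n,l,st,c=cv2.connectedComponentsWithStats(t.astype(np.uint8))
for i in range(1,n):
    if st[i,4]>60:
        p=P[l==i]; p=p[p[:,2]>108]; mm=(p.max(0)+p.min(0))/2
        vx,vy,x0,y0=cv2.fitLine(p[:,:2].astype(np.float32),cv2.DIST_L2,0,.01,.01).ravel()
        rr=cv2.minAreaRect(P[l==i][:,:2].astype(np.float32))
        print("drum",st[i],c[i],p.mean(0),mm,np.degrees(np.arctan2(vy,vx)),rr,"zmax",p[:,2].max())
# high things: horns
h=R&(z>80)&~dark
n,l,st,c=cv2.connectedComponentsWithStats(h.astype(np.uint8))
for i in range(1,n):
    if st[i,4]>3: print("high",st[i,4],c[i].round(),P[l==i].mean(0).round(1),P[l==i][:,2].max().round())
# handles
h=R&(z>50)&(z<90)&(I[...,2]>140)
n,l,st,c=cv2.connectedComponentsWithStats(h.astype(np.uint8))
for i in range(1,n):
    if st[i,4]>10: print("mid",st[i,4],c[i].round(),P[l==i].mean(0).round(1),P[l==i].min(0).round(),P[l==i].max(0).round())
a=I[120:260,150:340]; cv2.imwrite("pics/crop.png",cv2.resize(a,None,fx=4,fy=4,interpolation=cv2.INTER_CUBIC))
E
```

```text
table z 2.6745786434023557 slab z 23.641137878525797
[(np.int32(0), np.int32(0), np.int32(512), np.int32(384), np.int32(192853)), (np.int32(172), np.int32(164), np.int32(27), np.int32(44), np.int32(783)), (np.int32(203), np.int32(167), np.int32(66), np.int32(45), np.int32(1994)), (np.int32(287), np.int32(171), np.int32(29), np.int32(42), np.int32(978))]
rect all ((565.0840454101562, 25.008056640625), (530.156494140625, 160.91049194335938), 85.12930297851562)
rect big ((565.0840454101562, 25.008056640625), (530.156494140625, 160.91049194335938), 85.12930297851562)
drum [190 161  31  42 791] [205.36409608 181.27812895] [579.47837084 154.86124273 112.2541651 ] [580.35296939 157.87738344 115.23020117] -14.987664 ((580.6018676757812, 153.54949951171875), (79.36367797851562, 139.8938446044922), 74.85226440429688) zmax 122.45658286117305
drum [264 168  27  42 795] [277.17106918 187.87044025] [548.02331317 -96.83326823 112.21201702] [ 549.79141137 -100.03581616  114.59138563] -10.864239 ((549.7021484375, -97.02442932128906), (76.3824234008789, 139.81173706054688), 79.27899169921875) zmax 121
[... 714 characters left out ...]
21 [215. 149.] [702.6 120.7  77.8] [655. 103.  67.] [744. 138.  87.]
mid 121 [282. 155.] [ 675.2 -119.8   78. ] [ 629. -136.   68.] [ 715. -108.   88.]
mid 15 [299. 165.] [ 636.8 -180.1   73.9] [ 632. -186.   65.] [ 644. -173.   84.]
mid 12 [311. 166.] [ 631.2 -221.7   80.9] [ 628. -232.   73.] [ 636. -212.   88.]
mid 135 [197. 216.] [461.6 189.1  77.7] [416. 170.  65.] [515. 209.  88.]
mid 12 [185. 207.] [494.1 231.1  72.2] [487. 222.  65.] [499. 238.  78.]
mid 143 [271. 224.] [427.4 -72.2  77.2] [384. -88.  65.] [479. -57.  90.]
mid 17 [297. 214.] [ 458.2 -165.    70. ] [ 452. -172.   56.] [ 464. -159.   82.]
mid 13 [309. 216.] [ 451.4 -206.1   81.3] [ 449. -219.   68.] [ 455. -197.   89.]
```

View pics/crop.png

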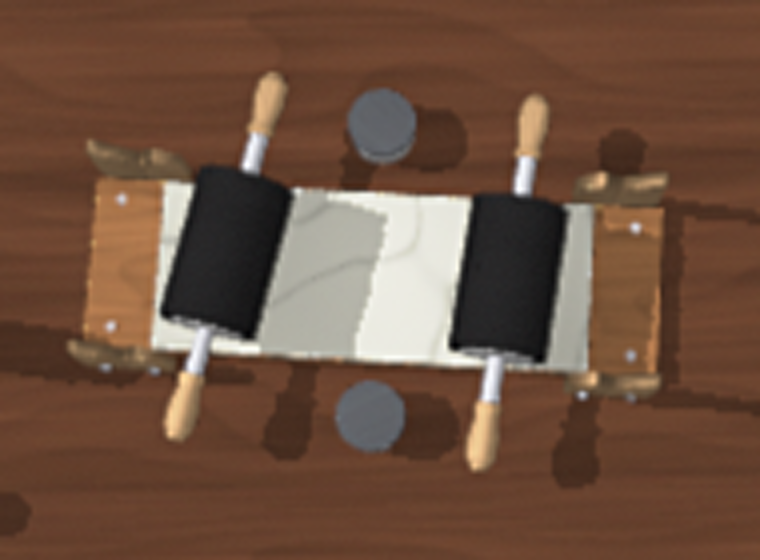

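```bash
cat >> h.py <<'E'
from scipy.spatial.transform import Rotation as Ro
C=np.array([565.1,25.0]); A=np.radians(85.13); U=np.array([np.cos(A),np.sin(A)]); X=np.array([U[1],-U[0]])
def st(p): d=np.asarray(p)[:2]-C; return np.array([d@X,d@U])
def todo(sx,sy,z,lean,yaw=85.13):
    s=telemetry.sense(); R=Ro.from_euler("xyz",s["tcp_rot"],degrees=True)
    T=Ro.from_euler("xyz",[180,0,yaw],degrees=True)*Ro.from_rotvec([0,np.radians(lean),0])
    p=np.r_[C+sx*X+sy*U,z]; t=s["tool_pos"]
    print("t",round(s["time"],2),"st",st(t).round(1),"z",t[2].round(1),"F",s["ft_force"].round(1),"gap",s["finger_gap"].round(1),"q",s["joint_pos"].round(0))
    print("shift(now axes)",(R.inv().apply(p-t)/50).round(3),"turn",((R.inv()*T).as_rotvec()/2/np.pi).round(4),"shift(final axes)",(T.inv().apply(p-t)/50).round(3))
E
python3 -m jog '[[[0,0,0,0,0,-0.0272,1],[0,0,0,0,0,-0.0272,1],[0,0,0,0,0,-0.0272,1],[0,0,0,0,0,-0.0272,1],[0,0,0,0,0,-0.0272,1],[0,0,0,0,0,-0.0272,1],[0,0,0,0,0,-0.0272,1],[0,0,0,0,0,0,1]]]'
python3 -c "
from h import *
todo(4,40,230,0)"
```

```text
time: 1.1
tool_pos: [170.8, -574.9, 230.7]
tcp_rot: [-180.0, -0.1, 85.0]
ft_force: [-0.4, 0.2, 0.8]
finger_gap: 85.9Traceback (most recent call last):
  File "<string>", line 3, in <module>
    todo(4,40,230,0)
    ~~~~^^^^^^^^^^^^
  File "h.py", line 18, in todo
    print("t",round(s["time"],2),"st",st(t).round(1),"z",t[2].round(1),"F",s["ft_force"].round(1),"gap",s["finger_gap"].round(1),"q",s["joint_pos"].round(0))
                                                                                                        ^^^^^^^^^^^^^^^^^^^^^
AttributeError: 'float' object has no attribute 'round'
```

```bash
sed -i 's/s\["finger_gap"\].round(1)/round(float(s["finger_gap"]),1)/' h.py
python3 -c "
from h import *
todo(4,40,230,0)"
```

```text
t 1.1 st [-341.9 -631.2] z 230.7 F [-0.4  0.2  0.8] gap 85.9 q [-78.   7.  85.  -0.  87. -73.]
shift(now axes) [13.435  6.895  0.025] turn [-0.     -0.0001 -0.0003] shift(final axes) [13.424  6.918  0.015]
```

```bash
python3 -m jog '[[[0.6,0.3,0,0,0,0,1],[0.84,0.433,0,0,0,0,1],[0.84,0.433,0,0,0,0,1],[0.84,0.433,0,0,0,0,1],[0.84,0.433,0,0,0,0,1],[0.84,0.433,0,0,0,0,1],[0.84,0.433,0,0,0,0,1],[0.84,0.433,0,0,0,0,1],[0.84,0.433,0,0,0,0,1]]]' && python3 -m jog '[[[0.84,0.433,0,0,0,0,1],[0.84,0.433,0,0,0,0,1],[0.84,0.433,0,0,0,0,1],[0.84,0.433,0,0,0,0,1],[0.84,0.433,0,0,0,0,1],[0.84,0.433,0,0,0,0,1],[0.84,0.433,0,0,0,0,1],[0.22,0.12,0,0,0,0,1],[0,0,0,0,0.0278,0,1],[0,0,0,0,0.0278,0,1],[0,0,0,0,0.0277,0,1],[0,0,0,0,0,0,1]]]'
python3 -c "
from h import *
todo(4,60,60,30)"
```

```text
time: 2.22
tool_pos: [390.3, -225.2, 231.3]
tcp_rot: [180.0, 0.0, 84.8]
ft_force: [0.3, -0.2, 0.2]
finger_gap: 85.7
time: 3.72
tool_pos: [571.8, 60.7, 229.2]
tcp_rot: [-179.7, -30.0, 84.5]
ft_force: [0.6, -0.1, -0.5]
finger_gap: 85.5
t 3.73 st [ 3.6 36.1] z 229.2 F [ 0.6 -0.1 -0.5] gap 85.5 q [-17.   4.  94.  29.  89. -14.]
shift(now axes) [-1.281  0.022  3.168] turn [-0.0001 -0.0001 -0.0016] shift(final axes) [-1.279  0.008  3.169]
```

```bash
python3 -m jog '[[[-0.256,0.002,0.634,0,0,-0.0004,1],[-0.256,0.002,0.634,0,0,-0.0004,1],[-0.256,0.002,0.634,0,0,-0.0004,1],[-0.256,0.002,0.634,0,0,-0.0004,1],[-0.256,0,0.634,0,0,0,1],[-0.11,0,0.19,0,0,0,1],[-0.11,0,0.19,0,0,0,1],[-0.11,0,0.19,0,0,0,1],[0,0,0,0,0,0,1],[0,0,0,0,0,0,1]]]'
python3 -c "
from h import *
todo(4,75,26,30)
for n in('scene','wrist'):
    I,D=snapshot(n)
    if n=='scene': I=cv2.resize(I[140:280,160:380],None,fx=2.5,fy=2.5)
    cv2.imwrite(f'pics/{n}1.png',I[...,::-1])
a=cv2.imread('pics/scene1.png');b=cv2.imread('pics/wrist1.png');b=cv2.resize(b,(280,210))
c=np.zeros((600,560,3),np.uint8);c[:a.shape[0],:550]=a[:,:550];c[370:580,:280]=b;cv2.imwrite('pics/c1.png',c)"
```

```text
time: 4.97
tool_pos: [576.2, 87.1, 29.8]
tcp_rot: [179.6, -30.0, 85.8]
ft_force: [0.5, -0.0, -0.3]
finger_gap: 85.2
t 4.97 st [ 5.8 62.9] z 29.8 F [ 0.5 -0.  -0.3] gap 85.2 q [-15.  18. 101.  32.  70. -24.]
shift(now axes) [ 0.173 -0.035  0.186] turn [0.0002 0.0001 0.0015] shift(final axes) [ 0.173 -0.036  0.186]
```

View pics/c1.png

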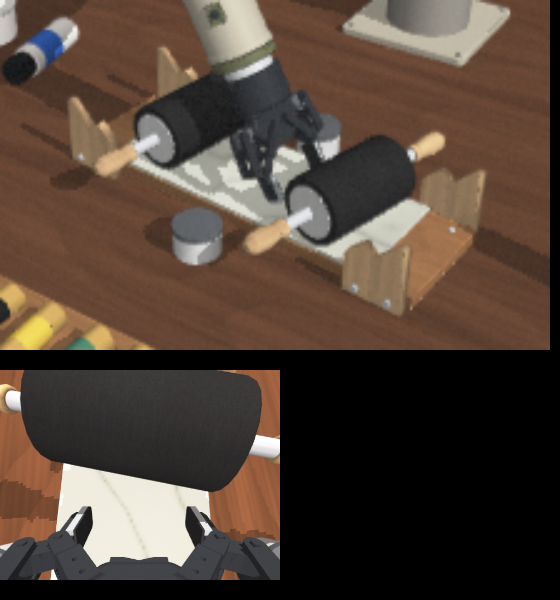

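```bash
python3 -m jog '[[[-0.05,-0.03,0.1,0,0,0.0015,1],[0.087,0,0.05,0,0,0,1],[0.087,0,0.05,0,0,0,1],[0.087,0,0.05,0,0,0,1],[0.087,0,0.05,0,0,0,1],[0.087,0,0.05,0,0,0,1],[0.087,0,0.05,0,0,0,1],[0.07,0,0.04,0,0,0,1],[0.07,0,0.04,0,0,0,1],[0.07,0,0.04,0,0,0,1],[0,0,0,0,0,0,1]]]'
cat >> h.py <<'E'
def rollers():
    I,D=snapshot("top"); P=cloud("top",D); I=I.astype(int)
    q=((P[...,:2]-C)@np.stack([X,U],1)); z=P[...,2]
    for nm,s in(("L",1),("R",-1)):
        # handles: wood-coloured, beyond the cheeks
        w=(D>0)&(z>55)&(z<95)&(abs(q[...,0])>103)&(abs(q[...,0])<200)&(q[...,1]*s>40)&(q[...,1]*s<245)
        d=(D>0)&(z>104)&(z<125)&(abs(q[...,0])<95)&(q[...,1]*s>60)&(q[...,1]*s<270)&(I.max(2)<80)&(I.max(2)-I.min(2)<14)
        o=[nm]
        e=[]
        for k in(1,-1):
            p=q[w&(q[...,0]*k>0)]; zz=z[w&(q[...,0]*k>0)]
            if len(p)>20: e.append((p[:,0].max() if k>0 else p[:,0].min(),np.median(p[:,1]),np.median(p[:,0]),np.percentile(zz,90)))
        if len(e)==2:
            (a,b,c,f),(g,h,i,j)=e
            print(nm,"handles: sx",round((a+g)/2,1),"len",round(a-g,0),"sy",round((b*-i+h*c)/(c-i),1),"yaw",round(np.degrees(np.arctan2(b-h,c-i)),1),"ztop",round(f,1),round(j,1))
        if d.sum()>30:
            p=q[d]; print(nm,"drum: sx",round((p[:,0].max()+p[:,0].min())/2,1),"sy",p[:,1].mean().round(1),"n",d.sum(),"ztop",np.percentile(z[d],70).round(1))
E
python3 -c "
from h import *
todo(4,134,24,30); rollers()"
```

```text
time: 6.45
tool_pos: [577.8, 130.1, 23.6]
tcp_rot: [180.0, -30.0, 85.2]
ft_force: [0.0, 0.2, -0.7]
finger_gap: 85.4
t 6.45 st [  3.7 105.8] z 23.6 F [ 0.   0.2 -0.7] gap 85.4 q [-10.  18. 102.  33.  67. -21.]
shift(now axes) [0.493 0.005 0.274] turn [0. 0. 0.] shift(final axes) [0.493 0.005 0.274]
L handles: sx 8.8 len 338.0 sy 151.7 yaw -10.4 ztop 82.9 83.8
L drum: sx 5.6 sy 144.4 n 636 ztop 113.2
```

```bash
python3 -m jog '[[[0.07,0,0.04,0,0,0,1],[0.07,0,0.04,0,0,0,1],[0.07,0,0.04,0,0,0,1],[0.052,0,0.03,0,0,0,1],[0.052,0,0.03,0,0,0,1],[0.052,0,0.03,0,0,0,1],[0,0,0,0,0,0,1]]]'; python3 -c "
from h import *
todo(4,134,24,30); rollers()"
python3 -m jog '[[[0.052,0,0.03,0,0,0,1],[0.052,0,0.03,0,0,0,1],[0.052,0,0.03,0,0,0,1],[0,0,0,0,0,0,1]]]'; python3 -c "
from h import *
todo(4,134,24,30); rollers()"
```

```text
time: 7.38
tool_pos: [579.5, 151.4, 23.7]
tcp_rot: [180.0, -30.0, 85.2]
ft_force: [-0.0, -0.6, -0.4]
finger_gap: 85.6
t 7.38 st [  3.6 127.2] z 23.7 F [-0.  -0.6 -0.4] gap 85.6 q [ -8.  18. 102.  33.  66. -19.]
shift(now axes) [0.122 0.008 0.063] turn [-0.     -0.      0.0001] shift(final axes) [0.122 0.008 0.063]
L handles: sx 9.7 len 342.0 sy 168.7 yaw -6.3 ztop 82.9 83.6
L drum: sx 4.2 sy 157.9 n 668 ztop 113.6
R drum: sx -6.6 sy -148.4 n 50 ztop 107.5
time: 7.92
tool_pos: [580.2, 160.4, 23.7]
tcp_rot: [180.0, -30.0, 85.2]
ft_force: [0.1, -0.0, -0.2]
finger_gap: 85.6
t 7.92 st [  3.6 136.2] z 23.7 F [ 0.1 -0.  -0.2] gap 85.6 q [ -7.  18. 102.  33.  66. -18.]
shift(now axes) [-0.035  0.008 -0.027] turn [-0.     -0.      0.0001] shift(final axes) [-0.035  0.008 -0.027]
L handles: sx 9.6 len 342.0 sy 174.8 yaw -3.6 ztop 83.2 83.1
L drum: sx 3.5 sy 164.2 n 663 ztop 113.4
R drum: sx -6.5 sy -142.3 n 159 ztop 111.1
```

```bash
python3 -m jog '[[[0.052,0,0.03,0,0,0,1],[0.052,0,0.03,0,0,0,1],[0,0,0,0,0,0,1]]]'; python3 -c "
from h import *
todo(4,144,24,30); rollers()
I,D=snapshot('wrist');J,_=snapshot('top')
c=np.zeros((600,800,3),np.uint8);c[:300,:400]=cv2.resize(I,(400,300));c[:,400:]=0
a=cv2.resize(J[130:230,160:345],None,fx=4.3,fy=3.0*1.0) if 0 else cv2.resize(J[135:235,165:345],(540,300));c[300:,:540]=a
cv2.imwrite('pics/c2.png',c[...,::-1])"
```

```text
time: 8.35
tool_pos: [580.8, 166.3, 23.7]
tcp_rot: [180.0, -30.0, 85.1]
ft_force: [0.0, 0.2, -0.2]
finger_gap: 85.7
t 8.35 st [  3.6 142.1] z 23.7 F [ 0.   0.2 -0.2] gap 85.7 q [ -7.  18. 102.  33.  65. -18.]
shift(now axes) [0.036 0.007 0.014] turn [-0. -0.  0.] shift(final axes) [0.036 0.007 0.014]
L handles: sx 8.8 len 341.0 sy 179.0 yaw -1.2 ztop 83.8 84.1
L drum: sx 4.1 sy 170.1 n 649 ztop 113.4
R drum: sx -6.5 sy -139.1 n 234 ztop 112.1
```

View pics/c2.png

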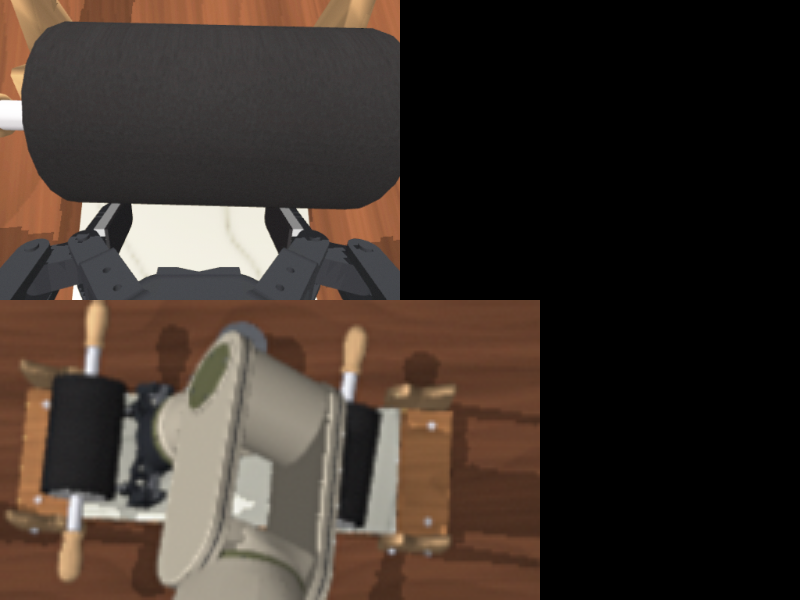

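```bash
python3 -m jog '[[[-0.26,0,-0.15,0,0,0,1],[-0.26,0,-0.15,0,0,0,1],[0.3,0,-0.52,0,0,0,1],[0.5,0,-0.866,0,0,0,0.5],[0.5,0,-0.866,0,0,0,0],[0,0,0,0,-0.0278,0,0],[0,0,0,0,-0.0278,0,0],[0,0,0,0,-0.0278,0,0]]]'; python3 -m jog '[[[0,0,0,0,0,0.0278,0],[0,0,0,0,0,0.0278,0],[0,0,0,0,0,0.0278,0],[0,0,0,0,0,0.0278,0],[0,0,0,0,0,0.0278,0],[0,0,0,0,0,0.0278,0],[0,0,0,0,0,0.0278,0],[0,0,0,0,0,0.0278,0],[0,0,0,0,0,0.0276,0],[0,0,0,0,0,0,0]]]'; python3 -c "
from h import *
todo(215,179,150,0,-4.87);rollers()"
```

```text
time: 9.5
tool_pos: [579.4, 134.2, 155.5]
tcp_rot: [179.8, 0.3, 85.0]
ft_force: [-0.2, -0.1, -1.2]
finger_gap: 0.0
time: 10.75
tool_pos: [578.4, 134.8, 153.6]
tcp_rot: [179.9, 0.0, -4.9]
ft_force: [-0.9, 0.0, 0.3]
finger_gap: -0.2
t 10.75 st [  3.9 110.6] z 153.6 F [-0.9  0.   0.3] gap -0.2 q [  8.   9.  91.  -0.  79. 103.]
shift(now axes) [ 4.222 -1.37   0.07 ] turn [ 0.0001  0.     -0.    ] shift(final axes) [ 4.222 -1.369  0.072]
L drum: sx -11.7 sy 180.9 n 315 ztop 112.7
R handles: sx -2.5 len 342.0 sy -123.5 yaw -5.9 ztop 83.2 84.1
R drum: sx -6.6 sy -122.9 n 583 ztop 112.7
```

```bash
python3 -m jog '[[[0.704,-0.228,0,0,0,0,0],[0.704,-0.228,0,0,0,0,0],[0.704,-0.228,0,0,0,0,0],[0.704,-0.228,0,0,0,0,0],[0.704,-0.228,0,0,0,0,0],[0.704,-0.23,0,0,0,0,0],[0,0,0.6,0,0,0,0],[0,0,0.6,0,0,0,0],[0,0,0.6,0,0,0,0],[0,0,0,0,0,0,0]]]'; python3 -c "
from h import *
todo(192,179,62,0,-4.87);rollers()"
```

```text
time: 12.05
tool_pos: [791.9, 185.1, 58.7]
tcp_rot: [179.9, 0.4, -4.7]
ft_force: [-0.5, 0.2, -0.3]
finger_gap: -0.0
t 12.05 st [212.4 178.8] z 58.7 F [-0.5  0.2 -0.3] gap -0.0 q [ 10.  48.  50.  -0.  82. 104.]
shift(now axes) [-0.407 -0.005 -0.062] turn [0.0004 0.0012 0.0004] shift(final axes) [-0.407 -0.004 -0.065]
R handles: sx -3.1 len 340.0 sy -123.5 yaw -5.9 ztop 83.4 82.6
R drum: sx -7.5 sy -122.5 n 567 ztop 113.1
```

```bash
for r in '[[[-0.16,0,-0.03,0,0,0,0],[-0.16,0,-0.03,0,0,0,0],[0,0,0,0,0,0,0]]]' '[[[-0.05,0,0,0,0,0,0],[-0.05,0,0,0,0,0,0],[0,0,0,0,0,0,0]]]' '[[[-0.05,0,0,0,0,0,0],[-0.05,0,0,0,0,0,0],[0,0,0,0,0,0,0]]]'; do :; done
python3 -m jog '[[[-0.16,0,-0.03,0,0,0,0],[-0.16,0,-0.03,0,0,0,0],[0,0,0,0,0,0,0]]]'
python3 -m jog '[[[-0.05,0,0,0,0,0,0],[-0.05,0,0,0,0,0,0],[0,0,0,0,0,0,0]]]'
python3 -m jog '[[[-0.05,0,0,0,0,0,0],[-0.05,0,0,0,0,0,0],[0,0,0,0,0,0,0]]]'; python3 -c "
from h import *
todo(183,179,62,0,-4.87);rollers()
I,D=snapshot('top');J,_=snapshot('scene')
a=cv2.resize(I[125:225,150:270],(600,500));cv2.imwrite('pics/c3.png',a[...,::-1])"
```

```text
time: 12.48
tool_pos: [778.9, 188.0, 68.9]
tcp_rot: [-180.0, -0.1, -4.8]
ft_force: [0.6, 0.8, -0.8]
finger_gap: -0.1
time: 12.85
tool_pos: [773.9, 187.9, 66.9]
tcp_rot: [180.0, -0.1, -4.9]
ft_force: [1.6, -0.1, 0.9]
finger_gap: 0.0
time: 13.22
tool_pos: [769.2, 188.3, 67.0]
tcp_rot: [180.0, -0.1, -4.9]
ft_force: [4.8, -0.6, 0.5]
finger_gap: 0.2
t 13.22 st [189.5 180.1] z 67.0 F [ 4.8 -0.6  0.5] gap 0.2 q [ 10.  44.  56.  -0.  80. 105.]
shift(now axes) [-0.13   0.022  0.101] turn [ 0.0001 -0.0002 -0.    ] shift(final axes) [-0.13   0.022  0.101]
R handles: sx -2.7 len 341.0 sy -123.3 yaw -5.8 ztop 83.0 84.6
R drum: sx -7.1 sy -123.1 n 572 ztop 112.7
```

View pics/c3.png

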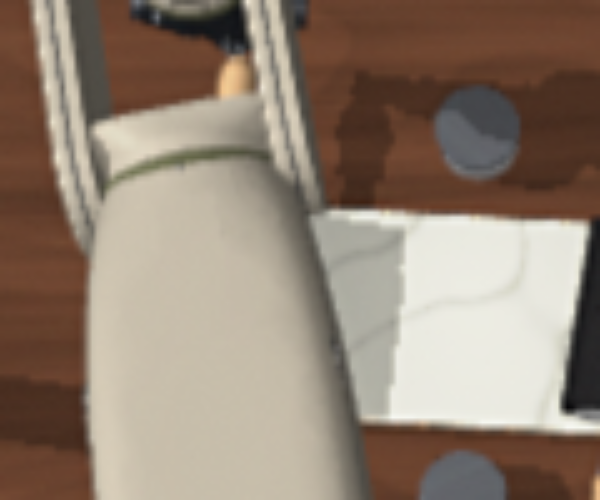

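```bash
python3 -m jog '[[[-0.03,0,0,0,0,0,0],[-0.03,0,0,0,0,0,0],[-0.03,0,0,0,0,0,0],[0,0,0,0,0,0,0]]]';python3 -m jog '[[[-0.03,0,0,0,0,0,0],[-0.02,0,0,0,0,0,0],[0,0,0,0,0,0,0]]]'; python3 -c "
from h import *
todo(183,179,62,0,-4.87)"
```

```text
time: 13.88
tool_pos: [764.6, 188.8, 67.0]
tcp_rot: [180.0, -0.1, -4.9]
ft_force: [5.6, -0.7, 0.7]
finger_gap: 0.2
time: 14.25
tool_pos: [762.2, 189.0, 67.0]
tcp_rot: [180.0, -0.1, -4.9]
ft_force: [5.0, 0.2, 1.0]
finger_gap: 0.1
t 14.25 st [182.5 180.1] z 67.0 F [5.  0.2 1. ] gap 0.1 q [ 10.  43.  58.  -0.  80. 105.]
shift(now axes) [0.011 0.022 0.101] turn [ 0.0001 -0.0002 -0.    ] shift(final axes) [0.011 0.022 0.101]
```

```bash
python3 -m jog '[[[0.3,0,0,0,0,0,0],[0,0,-0.8,0,0,0,0],[0,0,-0.9,0,0,0,0],[-0.78,0.32,0,0,0,0,0],[-0.78,0.32,0,0,0,0,0],[-0.78,0.32,0,0,0,0,0],[-0.78,0.32,0,0,0,0,0],[-0.78,0.32,0,0,0,0,0.5],[0,0,0,0,0,-0.0278,1],[0,0,0,0,0,-0.0278,1],[0,0,0,0,0,-0.0278,1],[0,0,0,0,0,-0.0278,1]]]' >/dev/null; python3 -m jog '[[[0,0,0,0,0,-0.0278,1],[0,0,0,0,0,-0.0278,1],[0,0,0,0,0,-0.0278,1],[0,0,0,0,0,-0.0278,1],[0,0,0,0,0,-0.0276,1],[0,0,0,0,0.0278,0,1],[0,0,0,0,0.0278,0,1],[0,0,0,0,0.0277,0,1],[0,0,0,0,0,0,1]]]'; python3 -c "
from h import *
todo(0,112,24,30);rollers()"
```

```text
time: 16.88
tool_pos: [574.0, 122.6, 149.5]
tcp_rot: [-179.7, -30.0, 84.7]
ft_force: [0.4, -0.8, -0.5]
finger_gap: 85.2
t 16.88 st [ 0.6 98. ] z 149.5 F [ 0.4 -0.8 -0.5] gap 85.2 q [-11.   7.  99.  30.  79. -14.]
shift(now axes) [-1.014  0.     2.314] turn [-0.0004 -0.0001 -0.001 ] shift(final axes) [-1.012 -0.011  2.315]
L handles: sx -1.9 len 341.0 sy 178.2 yaw -1.2 ztop 82.4 82.5
L drum: sx -2.9 sy 178.9 n 593 ztop 112.9
```

```bash
python3 -m jog '[[[-0.25,0,0.58,0,0,-0.0003,1],[-0.25,0,0.58,0,0,-0.0003,1],[-0.25,0,0.58,0,0,-0.0004,1],[-0.25,0,0.57,0,0,0,1],[0.174,0,0.1,0,0,0,1],[0.174,0,0.1,0,0,0,1],[0.087,0,0.05,0,0,0,1],[0.052,0,0.03,0,0,0,1],[0,0,0,0,0,0,1]]]'; python3 -c "
from h import *
todo(0,146,24,30);rollers()"
```

```text
time: 18.05
tool_pos: [579.6, 167.0, 27.3]
tcp_rot: [179.7, -30.0, 85.6]
ft_force: [0.1, 0.6, -0.2]
finger_gap: 85.4
t 18.05 st [  2.4 142.8] z 27.3 F [ 0.1  0.6 -0.2] gap 85.4 q [ -7.  17. 102.  33.  65. -18.]
shift(now axes) [ 0.023 -0.047  0.09 ] turn [0.0002 0.0001 0.0011] shift(final axes) [ 0.023 -0.047  0.09 ]
L handles: sx -2.6 len 340.0 sy 181.4 yaw -0.0 ztop 83.1 82.5
L drum: sx -1.0 sy 172.8 n 661 ztop 113.0
R drum: sx -7.5 sy -138.3 n 240 ztop 112.0
```

```bash
python3 -m jog '[[[-0.07,-0.04,0.04,0,0,0.0011,1],[0.052,0,0.03,0,0,0,1],[0.052,0,0.03,0,0,0,1],[0.035,0,0.02,0,0,0,1],[0.055,0,-0.015,0,0,0,1],[0.055,0,-0.015,0,0,0,1],[0,0,0,0,0,0,1]]]'; python3 -c "
from h import *
todo(0,146,24,30);rollers()"
```

```text
time: 18.98
tool_pos: [577.5, 175.4, 25.9]
tcp_rot: [-179.9, -29.8, 85.0]
ft_force: [-0.0, -9.1, -3.7]
finger_gap: 85.9
t 18.98 st [ -0.4 150.9] z 25.9 F [-0.  -9.1 -3.7] gap 85.9 q [ -6.  17. 102.  33.  65. -16.]
shift(now axes) [-0.104  0.008 -0.016] turn [-0.0001  0.0006 -0.0002] shift(final axes) [-0.104  0.008 -0.017]
L handles: sx -1.2 len 343.0 sy 185.2 yaw -0.0 ztop 86.4 86.9
L drum: sx -4.5 sy 178.6 n 749 ztop 116.3
R handles: sx -3.2 len 339.0 sy -127.5 yaw -4.0 ztop 83.7 80.6
R drum: sx -7.4 sy -133.0 n 353 ztop 113.5
```

```bash
python3 -m jog '[[[0.055,0,-0.015,0,0,0,1],[0.055,0,-0.015,0,0,0,1],[0.055,0,-0.015,0,0,0,1],[0,0,0,0,0,0,1]]]'; python3 -c "
from h import *
todo(0,146,24,30);rollers()"; python3 -m jog '[[[0.055,0,-0.015,0,0,0,1],[0.055,0,-0.015,0,0,0,1],[0.055,0,-0.015,0,0,0,1],[0,0,0,0,0,0,1]]]'; python3 -c "
from h import *
todo(0,146,24,30);rollers()"
```

```text
time: 19.52
tool_pos: [577.9, 181.4, 31.9]
tcp_rot: [-179.9, -29.8, 85.0]
ft_force: [-0.8, -10.3, -4.5]
finger_gap: 85.6
t 19.52 st [ -0.5 156.9] z 31.9 F [ -0.8 -10.3  -4.5] gap 85.6 q [ -5.  17. 102.  33.  65. -16.]
shift(now axes) [-0.268  0.01   0.028] turn [-0.0001  0.0006 -0.0002] shift(final axes) [-0.268  0.01   0.027]
L handles: sx -2.6 len 342.0 sy 191.3 yaw -0.4 ztop 92.5 91.9
L drum: sx -3.6 sy 184.8 n 794 ztop 120.3
R handles: sx -2.5 len 340.0 sy -125.9 yaw -4.8 ztop 84.3 83.3
R drum: sx -7.5 sy -130.3 n 438 ztop 113.3
time: 20.08
tool_pos: [578.7, 188.2, 38.6]
tcp_rot: [-179.9, -29.9, 85.1]
ft_force: [-1.0, -5.6, -1.0]
finger_gap: 85.7
t 20.07 st [ -0.3 163.8] z 38.6 F [-1.  -5.6 -1. ] gap 85.7 q [ -4.  16. 102.  33.  65. -15.]
shift(now axes) [-0.453  0.007  0.075] turn [-0.0001  0.0004 -0.0002] shift(final axes) [-0.453  0.007  0.074]
L handles: sx -0.7 len 346.0 sy 197.8 yaw 0.3 ztop 94.2 94.4
L drum: sx -3.4 sy 187.5 n 563 ztop 121.4
R handles: sx -2.7 len 341.0 sy -124.6 yaw -5.5 ztop 83.4 84.1
R drum: sx -7.1 sy -126.7 n 512 ztop 113.1
```

```bash
sed -i 's/(z<95)/(z<112)/' h.py; python3 -m jog '[[[0.035,0,0.02,0,0,0,1],[0.035,0,0.02,0,0,0,1],[0.035,0,0.02,0,0,0,1],[0,0,0,0,0,0,1]]]'; python3 -c "
from h import *
todo(0,146,24,30);rollers()"
```

```text
time: 20.62
tool_pos: [579.7, 195.5, 39.6]
tcp_rot: [180.0, -30.0, 85.1]
ft_force: [-1.5, -1.4, -0.1]
finger_gap: 85.2
t 20.62 st [1.000e-01 1.711e+02] z 39.6 F [-1.5 -1.4 -0.1] gap 85.2 q [ -4.  16. 102.  33.  65. -14.]
shift(now axes) [-0.591 -0.001  0.019] turn [ 0.      0.0001 -0.    ] shift(final axes) [-0.591 -0.002  0.019]
L handles: sx -0.8 len 341.0 sy 206.9 yaw 0.0 ztop 98.7 98.6
L drum: sx -2.8 sy 196.2 n 575 ztop 121.3
R handles: sx -2.6 len 341.0 sy -123.7 yaw -5.8 ztop 83.4 83.9
R drum: sx -7.2 sy -124.1 n 564 ztop 113.2
```

```bash
python3 -m jog '[[[0.02,0,0.012,0,0,0,1],[0.02,0,0.012,0,0,0,1],[0.02,0,0.012,0,0,0,1],[0,0,0,0,0,0,1]]]'; python3 -c "
from h import *
todo(0,146,24,30);rollers()"
```

```text
time: 21.18
tool_pos: [580.0, 198.8, 39.4]
tcp_rot: [180.0, -30.0, 85.1]
ft_force: [-0.4, -0.7, -0.0]
finger_gap: 85.5
t 21.18 st [1.000e-01 1.744e+02] z 39.4 F [-0.4 -0.7 -0. ] gap 85.5 q [ -3.  16. 102.  33.  65. -14.]
shift(now axes) [-0.647 -0.001 -0.017] turn [ 0.0001  0.0001 -0.0001] shift(final axes) [-0.647 -0.002 -0.017]
L handles: sx 0.0 len 342.0 sy 217.9 yaw 0.0 ztop 87.9 88.1
L drum: sx -3.3 sy 211.4 n 786 ztop 118.1
R handles: sx -2.2 len 341.0 sy -123.4 yaw -5.9 ztop 84.3 82.8
R drum: sx -7.1 sy -123.0 n 582 ztop 112.4
```

```bash
python3 -m jog '[[[-0.35,0,-0.2,0,0,0,1],[-0.35,0,-0.2,0,0,0,1],[0.38,0,-0.66,0,0,0,1],[0.38,0,-0.66,0,0,0,1],[0.38,0,-0.66,0,0,0,1],[0,0,0,0,-0.0278,0,1],[0,0,0,0,-0.0278,0,1],[0,0,0,0,-0.0278,0,1],[-0.9,0,0,0,-0.0278,0,1],[-0.8,0,0,0,-0.0278,0,1],[-0.7,0,0,0,-0.0277,0,1],[0,0,0,0,0,0,1]]]'; python3 -c "
from h import *
todo(-2,-50,100,-30);rollers()"
```

```text
time: 22.72
tool_pos: [565.9, 41.0, 171.4]
tcp_rot: [-179.8, 30.1, 85.2]
ft_force: [0.5, 0.4, 0.1]
finger_gap: 85.7
t 22.73 st [-0.6 16. ] z 171.4 F [0.5 0.4 0.1] gap 85.7 q [ 16.  15.  88. -28.  89.  25.]
shift(now axes) [-0.426 -0.023  1.897] turn [-0.0005  0.0003  0.0001] shift(final axes) [-0.429 -0.028  1.896]
L drum: sx -39.0 sy 243.1 n 68 ztop 114.6
R handles: sx -3.1 len 340.0 sy -123.4 yaw -5.9 ztop 83.5 83.2
R drum: sx -7.0 sy -123.3 n 581 ztop 113.0
```

```bash
python3 -m jog '[[[-0.143,-0.009,0.632,0,0,0,1],[-0.143,-0.009,0.632,0,0,0,1],[-0.143,-0.009,0.632,0,0,0,1],[0.25,0,0.44,0,0,0,1],[0.25,0,0.44,0,0,0,1],[0.2,0,0.34,0,0,0,1],[0,0,0,0,0,0,1]]]'; python3 -c "
from h import *
todo(-3,-80,24,-30);rollers()"
```

```text
time: 23.65
tool_pos: [558.1, -24.8, 29.3]
tcp_rot: [-179.8, 30.0, 85.1]
ft_force: [-0.2, -0.8, 0.4]
finger_gap: 85.2
t 23.65 st [ -2.7 -50.2] z 29.3 F [-0.2 -0.8  0.4] gap 85.2 q [ 10.  22.  97. -30.  73.  27.]
shift(now axes) [-0.464 -0.004  0.389] turn [-0.0006  0.     -0.    ] shift(final axes) [-0.464 -0.006  0.389]
R handles: sx -3.9 len 339.0 sy -123.5 yaw -5.9 ztop 83.3 83.5
R drum: sx -7.4 sy -122.6 n 576 ztop 112.8
```

```bash
python3 -m jog '[[[0.05,0,0.09,0,0,0,1],[-0.139,0,0.08,0,0,0,1],[-0.139,0,0.08,0,0,0,1],[-0.07,0,0.04,0,0,0,1],[-0.07,0,0.04,0,0,0,1],[-0.07,0,0.04,0,0,0,1],[-0.07,0,0.04,0,0,0,1],[-0.07,0,0.04,0,0,0,1],[-0.07,0,0.04,0,0,0,1],[-0.07,0,0.04,0,0,0,1],[-0.07,0,0.04,0,0,0,1],[0,0,0,0,0,0,1]]]';python3 -m jog '[[[-0.07,0,0.04,0,0,0,1],[-0.07,0,0.04,0,0,0,1],[-0.07,0,0.04,0,0,0,1],[-0.07,0,0.04,0,0,0,1],[-0.07,0,0.04,0,0,0,1],[0,0,0,0,0,0,1]]]'; python3 -c "
from h import *
todo(-3,-142,24,-30);rollers()"
```

```text
time: 25.2
tool_pos: [555.2, -73.0, 25.9]
tcp_rot: [-180.0, 30.1, 85.1]
ft_force: [-0.4, 0.4, -0.6]
finger_gap: 85.4
time: 25.95
tool_pos: [553.5, -93.0, 26.1]
tcp_rot: [-180.0, 30.1, 85.1]
ft_force: [0.3, 0.1, -0.5]
finger_gap: 85.5
t 25.95 st [  -1.6 -118.6] z 26.1 F [ 0.3  0.1 -0.5] gap 85.5 q [  4.  19. 100. -32.  69.  23.]
shift(now axes) [-0.384 -0.028  0.27 ] turn [-0.0001  0.0002 -0.0002] shift(final axes) [-0.385 -0.028  0.269]
L handles: sx 0.1 len 342.0 sy 217.9 yaw -0.0 ztop 89.2 89.7
L drum: sx -2.8 sy 218.8 n 709 ztop 118.0
R handles: sx -7.3 len 341.0 sy -167.1 yaw -5.8 ztop 83.3 83.0
R drum: sx -8.1 sy -156.4 n 680 ztop 113.3
```

```bash
python3 -m jog '[[[-0.03,-0.02,0.07,0,0,0,1],[-0.052,0,0.03,0,0,0,1],[-0.052,0,0.03,0,0,0,1],[-0.052,0,0.03,0,0,0,1],[-0.052,0,0.03,0,0,0,1],[-0.052,0,0.03,0,0,0,1],[-0.052,0,0.03,0,0,0,1],[0,0,0,0,0,0,1]]]'; python3 -c "
from h import *
todo(-3,-142,24,-30);rollers()"
```

```text
time: 27.0
tool_pos: [550.7, -114.0, 23.8]
tcp_rot: [-180.0, 30.1, 85.1]
ft_force: [-0.3, -0.2, 0.0]
finger_gap: 85.5
t 27.0 st [  -2.5 -139.7] z 23.8 F [-0.3 -0.2  0. ] gap 85.5 q [  2.  19. 101. -33.  68.  21.]
shift(now axes) [-0.042 -0.009  0.02 ] turn [-0.0001  0.0002 -0.0001] shift(final axes) [-0.042 -0.009  0.02 ]
L handles: sx -0.2 len 342.0 sy 217.7 yaw 0.0 ztop 88.8 89.3
L drum: sx -2.4 sy 217.5 n 730 ztop 117.8
R handles: sx -8.7 len 341.0 sy -180.2 yaw -1.5 ztop 83.4 83.3
R drum: sx -8.9 sy -168.2 n 700 ztop 113.6
```

```bash
python3 -m jog '[[[0.26,0,-0.15,0,0,0,1],[0.26,0,-0.15,0,0,0,1],[-0.3,0,-0.52,0,0,0,1],[-0.45,0,-0.78,0,0,0,0.5],[-0.45,0,-0.78,0,0,0,0],[0,0,0,0,0.0278,0,0],[0,0,0,0,0.0278,0,0],[0,0,0,0,0.0278,0,0],[0,0,0,0,0,-0.0278,0],[0,0,0,0,0,-0.0278,0],[0,0,0,0,0,-0.0278,0]]]' >/dev/null; python3 -m jog '[[[0,0,0,0,0,-0.0278,0],[0,0,0,0,0,-0.0278,0],[0,0,0,0,0,-0.0278,0],[0,0,0,0,0,-0.0278,0],[0,0,0,0,0,-0.0278,0],[0,0,0,0,0,-0.0276,0],[0,0,0,0,0,0,0]]]'; python3 -c "
from h import *
todo(-205,-180,150,0,175.13);rollers()"
```

```text
time: 29.3
tool_pos: [553.5, -82.5, 143.8]
tcp_rot: [-180.0, -0.0, 175.1]
ft_force: [-0.9, -0.4, -0.1]
finger_gap: 0.2
t 29.3 st [  -2.4 -108.1] z 143.8 F [-0.9 -0.4 -0.1] gap 0.2 q [-14.   5.  98.  -0.  78. -99.]
shift(now axes) [ 4.051 -1.441 -0.121] turn [-0.0001 -0.0001 -0.0001] shift(final axes) [ 4.052 -1.439 -0.124]
L handles: sx -0.1 len 341.0 sy 217.7 yaw -0.1 ztop 88.7 89.0
L drum: sx -2.7 sy 217.9 n 723 ztop 117.8
R drum: sx -13.8 sy -185.3 n 170 ztop 109.4
```

```bash
python3 -m jog '[[[0.675,-0.24,0,0,0,0,0],[0.675,-0.24,0,0,0,0,0],[0.675,-0.24,0,0,0,0,0],[0.675,-0.24,0,0,0,0,0],[0.675,-0.24,0,0,0,0,0],[0.675,-0.24,0,0,0,0,0],[0,0,0.5,0,0,0,0],[0,0,0.5,0,0,0,0],[0,0,0.5,0,0,0,0],[0,0,0,0,0,0,0]]]'; python3 -c "
from h import *
todo(-183,-180,67,0,175.13)
rollers()"
```

```text
time: 30.6
tool_pos: [344.0, -136.9, 67.3]
tcp_rot: [179.9, -0.2, 174.9]
ft_force: [-0.3, 0.8, 0.4]
finger_gap: 0.1
t 30.6 st [-206.6 -180. ] z 67.3 F [-0.3  0.8  0.4] gap 0.1 q [ -30.  -22.  130.   -0.   72. -115.]
shift(now axes) [-0.472  0.003  0.003] turn [ 0.0002 -0.0006 -0.0006] shift(final axes) [-0.472  0.001  0.005]
L handles: sx 0.2 len 342.0 sy 217.9 yaw -0.0 ztop 89.5 88.6
L drum: sx -2.6 sy 218.0 n 723 ztop 117.9
R drum: sx -11.9 sy -180.0 n 591 ztop 112.8
```

Now approach to contact and push towards +sx (tool −x).

```bash
python3 -m jog '[[[-0.12,0,0,0,0,0,0],[-0.1,0,0,0,0,0,0],[-0.04,0,0,0,0,0,0],[-0.03,0,0,0,0,0,0],[0,0,0,0,0,0,0]]]'; python3 -m jog '[[[-0.03,0,0,0,0,0,0],[-0.03,0,0,0,0,0,0],[-0.03,0,0,0,0,0,0],[0,0,0,0,0,0,0]]]'; python3 -c "
from h import *
todo(-183,-180,67,0,175.13)"
```

```text
time: 31.28
tool_pos: [359.1, -139.3, 69.0]
tcp_rot: [-180.0, -0.1, 175.1]
ft_force: [-7.3, -0.8, 6.9]
finger_gap: 0.2
time: 31.78
tool_pos: [363.5, -139.6, 69.0]
tcp_rot: [-180.0, -0.1, 175.1]
ft_force: [-7.0, -0.4, 6.3]
finger_gap: 0.3
t 31.77 st [-186.9 -181.2] z 69.0 F [-7.  -0.4  6.3] gap 0.3 q [ -28.  -19.  127.   -0.   72. -114.]
shift(now axes) [-0.078  0.023  0.04 ] turn [-0.0001 -0.0004 -0.0001] shift(final axes) [-0.078  0.023  0.04 ]
```

```bash
python3 -m jog '[[[0.1,0,0,0,0,0,0],[0.05,0.02,0.12,0,0,0,0],[-0.07,0,0,0,0,0,0],[-0.05,0,0,0,0,0,0],[-0.03,0,0,0,0,0,0],[0,0,0,0,0,0,0]]]'; python3 -c "
from h import *
todo(-183,-180,63,0,175.13)"; python3 -m jog '[[[-0.04,0,0,0,0,0,0],[-0.03,0,0,0,0,0,0],[0,0,0,0,0,0,0]]]'; python3 -c "
from h import *
todo(-183,-180,63,0,175.13); rollers()"
```

```text
time: 32.52
tool_pos: [363.8, -138.6, 62.7]
tcp_rot: [-180.0, -0.1, 175.1]
ft_force: [-4.6, -0.7, 3.4]
finger_gap: -0.1
t 32.52 st [-186.7 -180.1] z 62.7 F [-4.6 -0.7  3.4] gap -0.1 q [ -28.  -18.  128.   -0.   71. -113.]
shift(now axes) [-0.073  0.001 -0.006] turn [-0.0001 -0.0003 -0.0001] shift(final axes) [-0.073  0.001 -0.006]
time: 32.9
tool_pos: [367.1, -138.8, 62.6]
tcp_rot: [-180.0, -0.1, 175.1]
ft_force: [-5.3, -0.5, 2.7]
finger_gap: -0.2
t 32.9 st [-183.4 -180. ] z 62.6 F [-5.3 -0.5  2.7] gap -0.2 q [ -28.  -18.  127.   -0.   71. -113.]
shift(now axes) [-0.007 -0.    -0.009] turn [-0.0001 -0.0004 -0.0001] shift(final axes) [-0.007 -0.    -0.009]
L handles: sx -0.6 len 341.0 sy 217.9 yaw 0.0 ztop 89.1 89.0
L drum: sx -3.1 sy 217.6 n 735 ztop 117.8
R drum: sx -3.5 sy -179.0 n 591 ztop 112.5
```

```bash
python3 -m jog '[[[0.25,0,0,0,0,0,0],[0.1,0,-0.8,0,0,0,0],[0,0,-0.9,0,0,0,0],[-0.67,0.267,0,0,0,0,0],[-0.67,0.267,0,0,0,0,0],[-0.67,0.267,0,0,0,0,0],[-0.67,0.267,0,0,0,0,0],[-0.67,0.267,0,0,0,0,0],[-0.67,0.267,0,0,0,0,0.5],[0,0,0,0,0,0.0278,1],[0,0,0,0,0,0.0278,1],[0,0,0,0,0,0.0278,1]]]' >/dev/null; python3 -m jog '[[[0,0,0,0,0,0.0278,1],[0,0,0,0,0,0.0278,1],[0,0,0,0,0,0.0278,1],[0,0,0,0,0,0.0278,1],[0,0,0,0,0,0.0278,1],[0,0,0,0,0,0.0276,1],[0,0,0,0,-0.0278,0,1],[0,0,0,0,-0.0278,0,1],[0,0,0,0,-0.0277,0,1],[0,0,0,0,0,0,1]]]'; python3 -c "
from h import *
todo(0,-112,24,-30);rollers()"
```

```text
time: 35.7
tool_pos: [557.2, -72.0, 145.7]
tcp_rot: [-179.8, 30.1, 85.5]
ft_force: [-0.7, 0.3, 0.3]
finger_gap: 85.8
t 35.7 st [  0.3 -97.4] z 145.7 F [-0.7  0.3  0.3] gap 85.8 q [  6.  11.  96. -30.  81.  17.]
shift(now axes) [9.670e-01 1.000e-03 2.253e+00] turn [-0.0002  0.0002  0.0009] shift(final axes) [ 0.963 -0.006  2.254]
L handles: sx 0.5 len 344.0 sy 220.7 yaw -1.0 ztop 90.2 90.3
L drum: sx -3.1 sy 242.7 n 174 ztop 115.8
R handles: sx -1.3 len 342.0 sy -178.8 yaw -2.1 ztop 83.6 83.0
R drum: sx -3.1 sy -179.3 n 599 ztop 112.7
```

```bash
python3 -m jog '[[[0.25,0,0.56,0,0,0.0009,1],[0.25,0,0.56,0,0,0,1],[0.25,0,0.56,0,0,0,1],[0.23,0,0.56,0,0,0,1],[-0.174,0,0.1,0,0,0,1],[-0.174,0,0.1,0,0,0,1],[-0.087,0,0.05,0,0,0,1],[-0.052,0,0.03,0,0,0,1],[0,0,0,0,0,0,1]]]'; python3 -c "
from h import *
todo(0,-142,24,-30);rollers()"
```

```text
time: 36.88
tool_pos: [555.0, -116.1, 27.3]
tcp_rot: [179.7, 30.0, 84.7]
ft_force: [0.7, 1.5, 0.5]
finger_gap: 85.4
t 36.88 st [   1.9 -141.4] z 27.3 F [0.7 1.5 0.5] gap 85.4 q [  1.  19. 100. -32.  68.  21.]
shift(now axes) [ 0.023 -0.039  0.063] turn [ 0.0002 -0.     -0.0011] shift(final axes) [ 0.024 -0.038  0.063]
L handles: sx 0.2 len 343.0 sy 217.9 yaw -0.1 ztop 88.6 88.8
L drum: sx -2.3 sy 217.9 n 727 ztop 118.0
R handles: sx -1.1 len 342.0 sy -182.6 yaw -0.4 ztop 82.5 83.2
R drum: sx -2.2 sy -172.2 n 682 ztop 113.7
```

```bash
python3 -m jog '[[[0.07,-0.04,0.04,0,0,-0.0011,1],[-0.052,0,0.03,0,0,0,1],[-0.052,0,0.03,0,0,0,1],[-0.035,0,0.02,0,0,0,1],[-0.055,0,-0.015,0,0,0,1],[-0.055,0,-0.015,0,0,0,1],[0,0,0,0,0,0,1]]]'; python3 -c "
from h import *
todo(0,-142,24,-30);rollers()"; python3 -m jog '[[[-0.055,0,-0.015,0,0,0,1],[-0.055,0,-0.015,0,0,0,1],[0,0,0,0,0,0,1]]]'; python3 -c "
from h import *
todo(0,-142,24,-30);rollers()"
```

```text
time: 37.8
tool_pos: [550.9, -124.8, 25.9]
tcp_rot: [-179.9, 29.9, 85.2]
ft_force: [0.6, 8.6, -3.6]
finger_gap: 85.5
t 37.8 st [  -1.4 -150.5] z 25.9 F [ 0.6  8.6 -3.6] gap 85.5 q [  1.  18. 101. -33.  67.  20.]
shift(now axes) [ 0.166  0.029 -0.051] turn [-0.0002 -0.0003  0.0002] shift(final axes) [ 0.166  0.029 -0.052]
L handles: sx 0.0 len 342.0 sy 217.8 yaw 0.0 ztop 89.0 89.0
L drum: sx -2.8 sy 218.1 n 723 ztop 117.9
R handles: sx -1.3 len 341.0 sy -187.6 yaw 0.1 ztop 87.3 87.0
R drum: sx -4.6 sy -179.3 n 798 ztop 117.0
time: 38.22
tool_pos: [550.5, -128.8, 29.9]
tcp_rot: [-179.9, 29.9, 85.2]
ft_force: [0.4, 8.0, -3.6]
finger_gap: 85.5
t 38.23 st [  -1.5 -154.5] z 29.9 F [ 0.4  8.  -3.6] gap 85.5 q [  0.  18. 101. -32.  67.  19.]
shift(now axes) [ 0.275  0.03  -0.021] turn [-0.0002 -0.0003  0.0002] shift(final axes) [ 0.275  0.029 -0.022]
L handles: sx -0.2 len 342.0 sy 217.8 yaw -0.0 ztop 88.7 89.7
L drum: sx -3.0 sy 217.6 n 734 ztop 118.0
R handles: sx -2.5 len 339.0 sy -191.3 yaw 0.1 ztop 92.4 91.4
R drum: sx -4.2 sy -184.8 n 827 ztop 120.2
```

```bash
python3 -m jog '[[[-0.055,0,-0.015,0,0,0,1],[-0.055,0,-0.015,0,0,0,1],[-0.055,0,-0.015,0,0,0,1],[0,0,0,0,0,0,1]]]'; python3 -m jog '[[[-0.035,0,0.02,0,0,0,1],[-0.035,0,0.02,0,0,0,1],[0,0,0,0,0,0,1]]]'; python3 -c "
from h import *
todo(0,-142,24,-30);rollers()"
```

```text
time: 38.78
tool_pos: [550.1, -135.2, 36.3]
tcp_rot: [-179.9, 29.9, 85.2]
ft_force: [-0.6, 6.6, -2.4]
finger_gap: 85.2
time: 39.15
tool_pos: [549.9, -140.0, 36.8]
tcp_rot: [-179.9, 30.0, 85.2]
ft_force: [-0.4, 3.4, -1.2]
finger_gap: 85.3
t 39.15 st [  -1.2 -165.7] z 36.8 F [-0.4  3.4 -1.2] gap 85.3 q [ -1.  17. 101. -33.  67.  18.]
shift(now axes) [ 0.539  0.024 -0.015] turn [-0.0001  0.      0.0001] shift(final axes) [ 0.539  0.023 -0.015]
L handles: sx -0.1 len 342.0 sy 218.0 yaw 0.0 ztop 89.5 89.1
L drum: sx -2.6 sy 217.7 n 725 ztop 118.0
R handles: sx -1.1 len 342.0 sy -202.5 yaw -0.1 ztop 99.5 98.8
R drum: sx -2.2 sy -191.9 n 565 ztop 121.3
```

```bash
python3 -m jog '[[[-0.026,0,0.015,0,0,0,1],[-0.02,0,0.012,0,0,0,1],[-0.02,0,0.012,0,0,0,1],[0,0,0,0,0,0,1]]]'; python3 -c "
from h import *
todo(0,-142,24,-30);rollers()"; python3 -m jog '[[[-0.02,0,0.012,0,0,0,1],[-0.02,0,0.012,0,0,0,1],[-0.02,0,0.012,0,0,0,1],[0,0,0,0,0,0,1]]]'; python3 -c "
from h import *
todo(0,-142,24,-30);rollers()"
```

```text
time: 39.7
tool_pos: [549.9, -144.3, 37.3]
tcp_rot: [-180.0, 30.1, 85.2]
ft_force: [0.4, 2.3, -0.3]
finger_gap: 85.5
t 39.7 st [  -0.8 -170. ] z 37.3 F [ 0.4  2.3 -0.3] gap 85.5 q [ -1.  17. 102. -33.  67.  18.]
shift(now axes) [ 0.618  0.016 -0.05 ] turn [-0.      0.0001  0.0001] shift(final axes) [ 0.618  0.016 -0.049]
L handles: sx -0.5 len 341.0 sy 217.9 yaw 0.0 ztop 89.1 89.3
L drum: sx -2.4 sy 217.9 n 733 ztop 117.9
R handles: sx -0.5 len 342.0 sy -207.7 yaw 0.1 ztop 98.8 98.6
R drum: sx -4.7 sy -196.4 n 579 ztop 121.3
time: 40.25
tool_pos: [549.5, -147.7, 37.1]
tcp_rot: [-180.0, 30.0, 85.2]
ft_force: [-0.5, -0.1, -0.1]
finger_gap: 85.4
t 40.25 st [  -0.9 -173.4] z 37.1 F [-0.5 -0.1 -0.1] gap 85.4 q [ -2.  17. 102. -33.  67.  18.]
shift(now axes) [ 0.675  0.018 -0.087] turn [-0.0001  0.0001  0.0001] shift(final axes) [ 0.675  0.017 -0.087]
L handles: sx 0.0 len 343.0 sy 217.8 yaw 0.1 ztop 88.3 88.6
L drum: sx -1.3 sy 218.1 n 727 ztop 118.1
R handles: sx -0.3 len 341.0 sy -219.0 yaw -0.1 ztop 89.4 88.8
R drum: sx -4.9 sy -212.1 n 809 ztop 117.8
```

Both appear bedded. Retreat inward and up, then check.

```bash
python3 -m jog '[[[0.35,0,-0.2,0,0,0,1],[0.35,0,-0.2,0,0,0,1],[-0.38,0,-0.66,0,0,0,1],[-0.38,0,-0.66,0,0,0,1],[-0.38,0,-0.66,0,0,0,1],[-0.38,0,-0.66,0,0,0,1],[0,0,0,0,0.0278,0,1],[0,0,0,0,0.0278,0,1],[0,0,0,0,0.0278,0,1],[0,0,0,0,0,0,1],[0,0,0,0,0,0,1]]]'; python3 -c "
from h import *
todo(0,0,200,0);rollers()
I,D=snapshot('top');J,_=snapshot('scene')
P=cloud('top',D)
c=np.zeros((600,800,3),np.uint8);c[:300,:533]=cv2.resize(I[90:240,105:371],(533,300));c[300:,:500]=cv2.resize(J[140:290,150:400],(500,300))
cv2.imwrite('pics/c4.png',c[...,::-1])"
```

```text
time: 41.68
tool_pos: [552.8, -106.3, 188.7]
tcp_rot: [-179.9, 0.1, 85.2]
ft_force: [0.2, 0.3, 0.6]
finger_gap: 85.6
t 41.67 st [  -1.1 -131.9] z 188.7 F [0.2 0.3 0.6] gap 85.6 q [-16.   3.  94.  -0.  83. -11.]
shift(now axes) [ 2.638  0.023 -0.232] turn [-0.0003  0.0003  0.0001] shift(final axes) [ 2.638  0.022 -0.226]
L handles: sx -0.4 len 342.0 sy 217.8 yaw 0.0 ztop 89.0 89.0
L drum: sx -2.3 sy 217.7 n 730 ztop 117.6
R drum: sx -3.6 sy -231.3 n 287 ztop 115.8
```

View pics/c4.png

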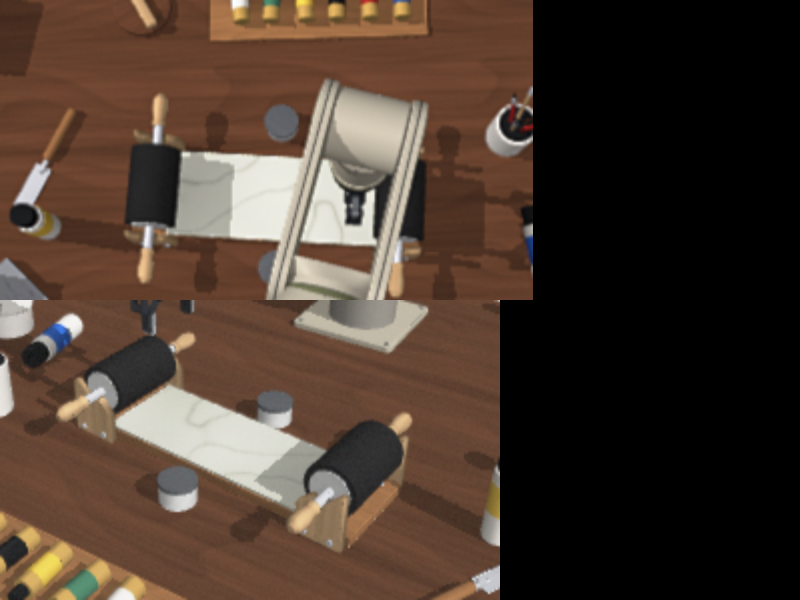

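The picture shows both rollers lying in their rests, left at about (153,190) and right at about (400,190). The tins and bottles look undisturbed and the gripper is clear, so I am handing in.

```bash
python3 -c "
from h import *
print(job.hand_in()); print(telemetry.sense()['time'])"
```

```text
the job is handed in; nothing more can be done
None
the job is handed in; nothing more can be done
```

Both rollers are parked in the rests at their own ends of the slab, and I handed the job in at about 41.8 s of the allowed 72 s. I rolled each one out with the open fingers as a fork leaned 30 degrees. The lips squared it up, I nudged it endways until centred, and then lifted it over the lips.

**Final position, left roller:** measured after the arm had moved away. It is centred within 1 mm endways and square to the rest. Its handle tops are at 89 mm, which puts the axis at the bedded height of 75 mm. Along the slab it reads 218 mm against 220 mm, which is within the camera calibration.

**Final position, right roller:** measured just before the fingers withdrew, when they already showed no force. It reads -219 mm against -220 mm, centred within 1 mm, square, with handle tops at 89 mm. At the last check the arm partly hid it from the top camera, so those figures were no use. The scene camera showed it seated like the left one.

**Forces on the rollers:**
- I only had force readings at the end of each move. The highest on a roller was about 11 N while lifting over the lips.
- The first endways push on the right roller reached about 10 N because the fingertip sat too high and pressed down. I backed off, lowered it and finished at about 6 N.
- Each roller slid the last 10 mm or so from the lip crest into its notch unsupported, at a speed I did not measure.

**Measurement disagreement:** two ways of measuring endways position disagreed by 3 to 5 mm. I went with the one confirmed by the wrist view and by touching the handle end.

**Other objects:** I checked the tins, bottles and the rest only by eye. They looked unmoved in the last pictures, though not everything to the right was in view.

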